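# Close the heavy gauge-case lid without slamming it

### The arm

A 7-joint arm with a two-finger parallel gripper is mounted at the origin on a cart in front of the work surface, level with it; the furniture and walls round the work are solid. World frame = base frame: x ahead of the robot, y to its left, z up, the work surface at z = 0. Lengths are in mm, angles in rad, forces in N, time in s.
With the tool pointing down it reaches from about 400 to 875 mm from the base axis. Payload 4.4 kg.
Tool frame: the origin (TCP) lies at the very end of the fingers, on their centre line; the grasp point (between the pads) lies ctrl.grip_point_offset behind it (ctrl.grip_point_offset is the distance from the TCP to the grasp point, in mm); z points along the fingers, y is the line along which they close (so a half turn about z gives the same grasp; the last joint's range is limited). The gripper opens to 85 mm and grips with 20 to 120 N. Pads are 22 mm wide; open, the fingers measure 114 mm over their backs; the gripper's body (76 mm by 85 mm) begins 54 mm behind the grasp point. The pads swing forward as they close: fully open they stand 13 mm farther back than shut.
Start: joints at [-1.377, 0.628, 0.038, 1.517, -0.027, 0.996, -0.02], TCP at [166.952, 628.208, 231.313] pointing down, gripper open.
Joint ranges: [-3.06, 3.06], [-0.37, 2.12], [-1.25, 1.32], [0.18, 2.47], [-1.1, 4.24], [0.23, 1.98], [-2.94, 2.94]. Speed limits (rad/s): [2.57, 2.57, 3.14, 3.14, 3.14, 3.14, 3.14].

### API

Orientations are given as [roll, pitch, yaw] about the fixed x, y, z axes, in that order (R = Rz(yaw) Ry(pitch) Rx(roll)).
In Python, from cell import read_state, cams, ctrl, models gives the robot as it stands. The module is installed in compiled form; this text tells all that it offers.
- The arm moves only by the shell command python3 -m creep 'ROWS'. ROWS is a JSON list of rows, 1 to 12 of them, each of 7 numbers: dx, dy, dz in mm, then a rotation vector rx, ry, rz in rad, then the finger opening in mm; each row shifts and turns the commanded pose from where the row before left it, along the tool's axes as they then stand; what a row does not reach is not made up. A row lasts 1/10 s, in which the tool goes at most 50 mm and 0.15 rad, less where a joint would pass 70% of its speed; a pose out of reach is approached as far as the arm can. The fingers move at their own pace and stop on an object; the grip force is fixed at half the most. Time passes only in rows, so rows that do not move let the fingers close. It prints the time, the measured TCP pose, the force, the opening and the grip force at its end.
- read_state(): the state, without advancing time (a new reading comes with each control period).
- cams.get_image(name): name is "scene" or "top"; returns (picture, depth): 400x640x3 uint8, blue, green, red; 400x640 float32, mm along the optical axis (not along the pixel's ray), 0 where there is no reading.
- cams.calibration(name): a dict with "fx", "fy", "cx", "cy" (pixels), "rvec" (rotation vector, rad) and "tvec" (3), from world to camera coordinates, as OpenCV has them. Camera axes: x right, y down, z forward; pixel columns grow to the right and rows downward; lengths in mm; the calibration is good to about 2 mm. A picture is of the moment at which its call begins. calibration takes no time and is no camera call.
- ctrl.finish_job(): hands the job in; it is judged then, once.
Trained networks look in the newest picture that a camera, given by its name, has taken for a name from the list of things; names that differ only in an ending like _2 or _b are one class to them, and where a whole thing is asked for, a point or a joint stands for the part that bears it (a point fixed in the world has none). Each returns a list of dicts, best first, with "confidence" (0 to 1); they miss things now and then, are a little off and sometimes report something else, mostly with a low value. They report only what shows in the picture. A call takes as long as a camera call.
- models.search_frame(thing, camera): "extent" ([left, top, right, bottom] in pixels, round what is visible of it).
- models.mark_of(thing, camera): "position" ([column, row] in pixels: a listed point, or the origin of a listed thing).
The state is a dict: "clock": time; "qpos": joint angles; "qd": joint speeds; "tau": joint torques, N m; "eef_pos": TCP position; "tool_rot": TCP orientation; "force": force on the tool from outside, world axes, zero at the start; "torque": the same for the moment, N m; "width": finger opening in mm; "gripper_force": force on a finger pad.
Only numpy, scipy, OpenCV 4.12 (cv2) and the standard library are available. Lean on these libraries where they do the work, as an engineer would, in place of code of your own. Each camera call takes 0.05 s, during which the arm holds its last target. There are 200 camera calls.

### The job

Close the gauge case: take its heavy lid by the pull bar, lower it gently all the way onto the seal without letting it drop, then press it down just until the catch clicks and stays shut when you let go. Do not let the lid slam or press so hard that the seal frame is crushed, and leave the mouse, the loupe and the brass gear beside the case where they are.

Things in the scene. Friction and masses are not known exactly. Their poses are not given: they have to be found in the camera images.
- case: Blue gauge case fixed to the desk, 130 (x) x 180 (y) x 88 mm, open on top, foam and gauges inside; origin: centre of its underside. Its front (-x) faces the robot. The lid's hinge line runs along the case's y at case x = +68, z = +88 mm. A black rubber bulb seal, about 30 mm proud of the rim at the front, carries the lid before the catch takes.
- lid (a joint): Angle of the dark steel lid (0.9 kg, 140 x 190 mm), rad; grows as it opens. It stays by friction near upright (1.57), falls shut by itself below about 1.3. Its weight alone rests it on the seal, not shut, at about 0.10 to 0.22; pressed on it clicks at -0.03 to 0.08, the exact angle varying by case (seal and catch height +-6 mm, not measurable), and is then held.
- lid_handle (a point): Centre of the lid's round steel pull bar, 12 mm thick, 90 mm clear between its two arms, parallel to the hinge, 42 mm clear of the lid's front edge. In the lid it lies 180 mm from the hinge toward the front and 8 mm above it (at lid angle 0: case x = -112, z = +96 mm); the bar can turn between the fingers as the lid swings.
- seal (a joint): How far the steel frame under the rubber seal is crushed, m; 0 while sound. From its rest on the seal the lid needs a rising push, about 9 N at the pull bar (13 N at the lid's front edge) when the catch takes, some 25 mm lower at the bar. About 1 mm lower the seal is solid; the frame starts to give at 12 N at the bar (16 N at the edge) and is spoilt (1 mm) at 14 N (19 N).
- mouse: White computer mouse, 115 x 60 x 36 mm, loose, beside the case's right end. Origin: centre of its underside.
- loupe: Black eye loupe, a 38 mm wide, 34 mm tall cylinder, loose, left of the case. Origin: centre of its underside.
- gear_b: Small brass gear, 44 mm across, 11 mm thick, lying flat and loose, left of the case towards its rear. Origin: centre of its underside.

How it is judged (in metres and radians):
On the way:
1. the lid has been lowered until it is nearly shut (less than 0.25 rad open) (value of joint lid below 0.25 rad), for 0.2 s.
At the end, for the whole second after the job is handed in: The lid is caught shut (joint lid below 0.083 rad) and at rest by itself, with the robot off it (value of joint lid below 0.083 rad and velocity of joint lid between -0.05 and 0.05 rad/s); the robot touches nothing.
It fails at once if the lid drops or slams (closes faster than 1.5 rad/s) (velocity of joint lid below -1.5 rad/s).
It fails at once if the seal frame is crushed by more than 1 mm by pressing too hard (value of joint seal above 0.001 m).
It fails at once if the mouse is moved more than 15 mm (distance of mouse from where it was at the start of the episode above 0.015 m).
It fails at once if the loupe is moved more than 15 mm (distance of loupe from where it was at the start of the episode above 0.015 m).
It fails at once if the gear is moved more than 15 mm (distance of gear_b from where it was at the start of the episode above 0.015 m).
It also fails if it takes over 72 s, if anything falls off the work surface, if the arm or the gripper's body presses on something with over 40 N, if the wrist force passes 120 N, or if a joint passes its speed limit or range.

## Working session

There is one attempt and no reset: what is moved stays moved. The work goes in short steps, Python scripts to look and compute and a shell command to move; the robot and the scene stay as the last step left them, time stands still between calls to the robot, and variables do not carry over. Pictures are saved under pics/ and viewed, at most 10 in all, crops included, and the job is handed in when it is done.

```bash
mkdir -p pics
cat > h.py <<'E'
import numpy as np, cv2
from cell import read_state, cams, ctrl, models
from scipy.spatial.transform import Rotation as R
def cal(n):
    c=cams.calibration(n); Rm=cv2.Rodrigues(np.array(c["rvec"],float))[0]; t=np.array(c["tvec"],float).ravel(); return c,Rm,t
def unproj(n,u,v,d):
    c,Rm,t=cal(n); p=np.array([(u-c["cx"])/c["fx"]*d,(v-c["cy"])/c["fy"]*d,d]); return Rm.T@(p-t)
def tri(obs):
    A=[];b=[]
    for n,(u,v) in obs:
        c,Rm,t=cal(n); x=(u-c["cx"])/c["fx"]; y=(v-c["cy"])/c["fy"]
        for k,a in ((x,0),(y,1)):
            A.append(k*Rm[2]-Rm[a]); b.append(t[a]-k*t[2])
    s=np.linalg.lstsq(np.array(A),np.array(b),rcond=None); return s[0],s[1]
def proj(n,p):
    c,Rm,t=cal(n); q=Rm@np.array(p)+t; return [c["fx"]*q[0]/q[2]+c["cx"],c["fy"]*q[1]/q[2]+c["cy"]]
def cloud(n,D):
    c,Rm,t=cal(n); v,u=np.mgrid[0:400,0:640]; P=np.stack([(u-c["cx"])/c["fx"]*D,(v-c["cy"])/c["fy"]*D,D],-1); return (P-t)@Rm
E
python3 - <<'E'
from h import *
s=read_state(); print({k:np.round(v,3).tolist() for k,v in s.items()}, ctrl.grip_point_offset)
ob=[]
for n in("scene","top"):
    im,D=cams.get_image(n); cv2.imwrite(f"pics/{n}0.png",im); np.save(n+"D.npy",D)
    for th in("case","lid","lid_handle","mouse","loupe","gear_b"):
        for r in models.mark_of(th,n)[:1]:
            u,v=r["position"]; d=D[int(v),int(u)]
            print(n,th,np.round([u,v,r["confidence"]],2),np.round(unproj(n,u,v,d)))
            if th=="lid_handle": ob.append((n,(u,v)))
print(tri(ob))
E
```

```text
{'clock': 0.0, 'qpos': [-1.377, 0.629, 0.038, 1.518, -0.027, 0.996, -0.02], 'qd': [-0.002, -0.002, 0.0, -0.0, -0.001, -0.003, -0.001], 'tau': [0.001, -56.339, 1.226, -19.345, 0.011, 0.01, -0.0], 'eef_pos': [166.79, 627.588, 230.397], 'tool_rot': [-3.14, 0.0, 2.882], 'force': [0.012, -0.428, -0.059], 'torque': [-0.004, -0.03, -0.039], 'gripper_force': 0.0, 'width': 85.326} 18.700000000000003
scene case [332.9  227.2    0.73] [500.  -4.  94.]Traceback (most recent call last):
  File "<stdin>", line 7, in <module>
ValueError: it knows: case, gear, lid_handle, loupe, mouse
```

Run:
```python
from h import *
O={}
for n in("scene","top"):
    im,D=cams.get_image(n); cv2.imwrite(f"pics/{n}0.png",im); np.save(n+"D.npy",D)
    for th in("case","lid_handle","mouse","loupe","gear"):
        for r in models.mark_of(th,n)[:1]:
            u,v=r["position"]; d=D[int(v),int(u)]
            print(n,th,np.round([u,v,r["confidence"]],2),np.round(unproj(n,u,v,d)))
            O.setdefault(th,[]).append((n,(u,v)))
for k,o in O.items():
    if len(o)>1: print(k,tri(o))
```

```text
scene case [338.2  227.5    0.57] [489.  -4. 100.]
scene lid_handle [285.7  102.6    0.84] [666. -95. 265.]
scene mouse [369.7  186.4    0.78] [ 509. -174.   72.]
scene loupe [319.9  277.5    0.75] [486.  62.  24.]
scene gear [282.2  255.4    0.87] [587.  46.   8.]
top case [336.7  206.1    0.63] [534. -88.  44.]
top lid_handle [346.6  106.3    0.97] [ 666. -100.  263.]
top mouse [412.6  203.3    0.74] [ 538. -245.   33.]
top loupe [271.   230.3    0.61] [492.  49.  -0.]
top gear [271.8 180.5   0.5] [599.  47.  -1.]
case (array([539.18375376, -91.09960922,  -1.37997223]), array([7.57956772]))
lid_handle (array([667.8112372 , -99.48851841, 261.7514282 ]), array([4.4912308]))
mouse (array([ 543.25106134, -251.4216858 ,    2.00429054]), array([0.04665312]))
loupe (array([492.94380739,  49.19863977,   4.9568885 ]), array([3.32385889]))
gear (array([594.14773474,  44.65578738,   3.8962858 ]), array([39.59707478]))
```

View pics/scene0.png

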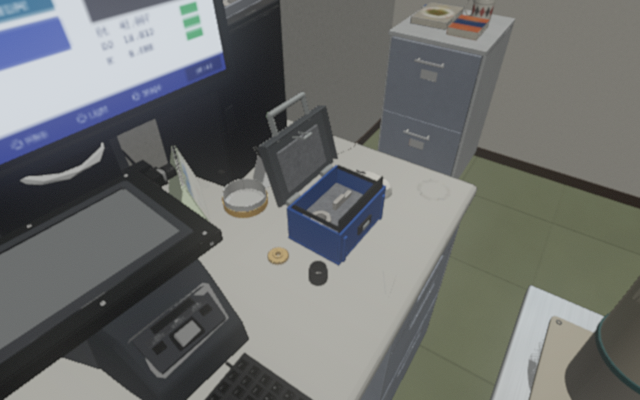

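View pics/top0.png

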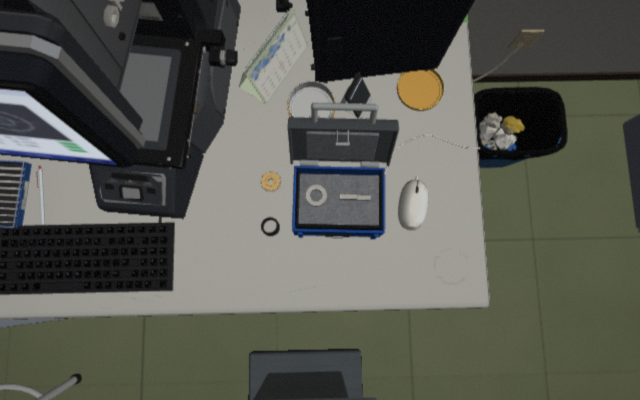

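The scene view shows the lid open with its pull bar at about (287,103), the case at (337,220), the loupe at (318,272) and the gear at (278,255). The top view shows the bar at (345,106), the case at (338,205), the mouse at (413,204), and a tall instrument at the left around (140,100). Next I'll get the bar's ends, the case yaw and the clearance along the path.

Run:
```python
from h import *
P={n:cloud(n,np.load(n+"D.npy")) for n in("scene","top")}
I={n:cv2.imread(f"pics/{n}0.png").astype(int) for n in P}
for n in P:
    p=P[n]; D=np.load(n+"D.npy")
    m=(abs(p[...,0]-667)<40)&(abs(p[...,1]+99)<75)&(p[...,2]>250)&(D>0)
    q=p[m]; print(n,"bar",m.sum(),q.min(0).round(),q.max(0).round(),q.mean(0).round(1))
    if len(q)>10:
        l=np.polyfit(q[:,1],q[:,0],1); print(" slope dx/dy",l[0].round(3))
    b=I[n]; bl=(b[...,0]>b[...,2]+50)&(D>0)&(abs(p[...,0]-540)<110)&(abs(p[...,1]+91)<130)&(p[...,2]>70)&(p[...,2]<100)
    q=p[bl][:,:2]; print(n,"rim",cv2.minAreaRect(q.astype(np.float32)),np.percentile(p[bl],[2,98],0).round().tolist())
p=np.concatenate([P[n][np.load(n+"D.npy")>0] for n in P])
H=np.full((13,14),-1.)
for i in range(13):
    for j in range(14):
        k=(p[:,0]//80==i-1)&(p[:,1]//80==j-4)
        if k.any(): H[i,j]=np.percentile(p[k,2],99.5)
print("rows x from -80 step 80; cols y from -320 step 80"); print(H.round().astype(int))
s=read_state(); M=R.from_euler("xyz",s["tool_rot"]).as_matrix(); print(M.round(2))
```

```text
scene bar 320 [ 655. -151.  250.] [674. -39. 268.] [664.1 -90.5 262.2]
 slope dx/dy 0.053
scene rim ((538.8828125, -88.60274505615234), (178.56028747558594, 133.05763244628906), 87.40740966796875) [[474.0, -177.0, 72.0], [607.0, 1.0, 91.0]]
top bar 519 [ 656. -152.  250.] [674. -41. 268.] [664.9 -96.3 262.1]
 slope dx/dy 0.044
top rim ((539.7127075195312, -90.73370361328125), (178.10086059570312, 134.95916748046875), 87.33167266845703) [[474.0, -181.0, 73.0], [608.0, -2.0, 94.0]]
rows x from -80 step 80; cols y from -320 step 80
[[-695 -703   -1   -1   -1   -1   -1   -1   -1   -1   -1   -1   -1   -1]
 [-691 -593   16  244  250 -590 -595 -690 -690 -690 -691 -691 -690 -514]
 [-692 -453   15   16   15    3 -595 -690 -691 -689 -690 -690 -691 -594]
 [-691 -602 -597 -596 -596 -597 -601 -691 -691 -691 -691 -689 -691 -689]
 [-691 -691 -691 -689 -689 -691 -690 -691 -689 -692 -690 -691 -172 -338]
 [   4    4    4    4    4    4    4   19   19   19   19   19   -1   -1]
 [   4  111  110   89    4    4    5   24   25   24   24   25   -1   -1]
 [  37  114  118  118   89  619  678  581  573  467   25   31   -1   -1]
 [  35  225  226  197  194  669  683  213  212  211  208   31   -1   -1]
 [  10  225  267  266  214   70  618  376  371  213    5   33   -1   -1]
 [  14   23   90   37  114  188  458  213  209  208    4   -1   -1   -1]
 [ 377  393  383  335  128  269  295  264  265   -1   -1   -1   -1   -1]
 [  -1  389   -1  216  128  216   -1   -1   -1   -1   -1   -1   -1   -1]]
[[-0.97  0.26 -0.  ]
 [ 0.26  0.97  0.  ]
 [ 0.    0.   -1.  ]]
```

```bash
python3 - <<'E'
from h import *
p=np.concatenate([cloud(n,np.load(n+"D.npy"))[np.load(n+"D.npy")>0] for n in("scene","top")])
t=p[(p[:,2]>120)&(p[:,0]>150)]
for a in range(-160,520,40):
    k=t[(t[:,1]>=a)&(t[:,1]<a+40)]
    if len(k): print("y",a,"minx at z>120",np.percentile(k[:,0],.5).round(), "z>300", np.percentile(k[k[:,2]>300][:,0],.5).round() if (k[:,2]>300).any() else None)
E
python3 -m creep '[[0,0,-10,0,0,0.15,85],[0,0,-10,0,0,0.15,85],[0,0,-10,0,0,0.15,85],[0,0,-10,0,0,0.15,85],[0,0,-10,0,0,0.15,85],[0,0,-10,0,0,0.15,85],[0,0,-10,0,0,0.15,85],[0,0,-10,0,0,0.15,85],[0,0,-10,0,0,0.15,85],[0,0,-10,0,0,0,85]]'
```

```text
y -160 minx at z>120 618.0 z>300 816.0
y -120 minx at z>120 616.0 z>300 811.0
y -80 minx at z>120 622.0 z>300 808.0
y -40 minx at z>120 618.0 z>300 None
y 0 minx at z>120 615.0 z>300 None
y 40 minx at z>120 796.0 z>300 None
y 80 minx at z>120 783.0 z>300 None
y 120 minx at z>120 555.0 z>300 553.0
y 160 minx at z>120 523.0 z>300 523.0
y 200 minx at z>120 525.0 z>300 524.0
y 240 minx at z>120 530.0 z>300 529.0
y 280 minx at z>120 535.0 z>300 534.0
y 320 minx at z>120 540.0 z>300 539.0
y 360 minx at z>120 544.0 z>300 544.0
y 400 minx at z>120 550.0 z>300 548.0
y 440 minx at z>120 616.0 z>300 None
y 480 minx at z>120 620.0 z>300 None
clock: 1.7
eef_pos: [166.7, 628.2, 331.7]
tool_rot: [3.141, 0.0, 1.532]
force: [1.1, 0.2, -0.7]
width: 85.1
gripper_force: 0.0
```

```bash
python3 -m creep '[[-43,8,0,0,0,0,85],[-43,8,0,0,0,0,85],[-43,8,0,0,0,0,85],[-43,8,0,0,0,0,85],[-43,8,0,0,0,0,85],[-26,34,0,0,0,0,85],[-26,34,0,0,0,0,85],[-26,34,0,0,0,0,85],[-26,34,0,0,0,0,85]]'
python3 -m creep '[[-35,21,0,0,0,0,85],[-35,21,0,0,0,0,85],[-35,21,0,0,0,0,85],[-35,21,0,0,0,0,85],[-35,21,0,0,0,0,85],[0,0,0,0,0,0,85]]'
```

```text
clock: 2.6
eef_pos: [331.4, 301.5, 331.9]
tool_rot: [3.141, -0.001, 1.537]
force: [0.4, 0.5, -0.4]
width: 85.0
gripper_force: 0.0
clock: 3.2
eef_pos: [430.9, 117.8, 332.2]
tool_rot: [3.138, 0.002, 1.526]
force: [-0.2, 0.7, -0.0]
width: 84.9
gripper_force: 0.0
```

```bash
python3 -m creep '[[-40,4,0,0,0,0,85],[-40,4,0,0,0,0,85],[-40,4,0,0,0,0,85],[-40,4,0,0,0,0,85],[-40,4,0,0,0,0,85],[0,45,0,0,0,0,60],[0,45,0,0,0,0,60],[0,45,0,0,0,0,60],[0,45,0,0,0,0,60],[0,0,0,0,0,0,60],[0,0,0,0,0,0,60]]'
```

```text
clock: 4.3
eef_pos: [620.6, -83.6, 330.2]
tool_rot: [-3.139, 0.0, 1.535]
force: [0.4, -0.3, -0.8]
width: 59.7
gripper_force: 0.0
```

```bash
python3 -m creep '[[-6,23,0,0,0,0,60],[-6,22,0,0,0,0,60],[0,0,20,0,0,0,60],[0,0,10,0,0,0,60],[0,0,0,0,0,0,60]]'
python3 - <<'E'
from h import *
for n in("scene","top"):
    im,D=cams.get_image(n); u,v=proj(n,[665,-97,275]); u,v=int(u),int(v)
    c=cv2.resize(im[max(0,v-75):v+75,u-100:u+100],(400,300)); 
    locals().setdefault("L",[]).append(c)
cv2.imwrite("pics/a.png",np.hstack(L))
E
```

```text
clock: 4.8
eef_pos: [663.0, -96.9, 300.1]
tool_rot: [-3.138, -0.001, 1.532]
force: [0.4, -0.3, -0.1]
width: 60.3
gripper_force: 0.0
```

View pics/a.png

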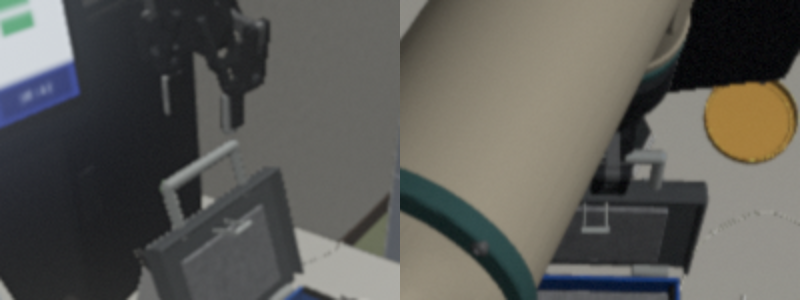

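The crop shows the open fingers centred above the bar (tips at (165,110) and (232,128), bar middle at about (200,165)). I'll descend and close.

```bash
python3 -m creep '[[0,2,15,0,0,0,60],[0,0,20,0,0,0,60],[0,0,20,0,0,0,60],[0,0,0,0,0,0,60],[0,0,0,0,0,0,30],[0,0,0,0,0,0,30],[0,0,0,0,0,0,20],[0,0,0,0,0,0,20]]'
python3 -m creep '[[0,0,0,0,0,0,5],[0,0,0,0,0,0,5],[0,0,0,0,0,0,5],[0,0,0,0,0,0,5],[0,0,0,0,0,0,5]]'
```

```text
clock: 5.7
eef_pos: [667.4, -98.0, 247.2]
tool_rot: [3.14, 0.0, 1.532]
force: [-0.4, 0.6, -0.1]
width: 19.7
gripper_force: 0.0
clock: 6.2
eef_pos: [667.7, -98.0, 247.0]
tool_rot: [3.14, 0.0, 1.532]
force: [2.7, 1.5, 5.7]
width: 9.7
gripper_force: 58.8
```

```bash
python3 -m creep '[[0,0,0,0,0,0,22],[0,0,0,0,0,0,22],[0,0,4,0,0,0,22],[0,0,0,0,0,0,5],[0,0,0,0,0,0,5],[0,0,0,0,0,0,5],[0,0,0,0,0,0,5]]'
```

```text
clock: 6.9
eef_pos: [666.5, -97.6, 241.3]
tool_rot: [-3.14, -0.0, 1.532]
force: [0.7, -0.3, -5.7]
width: 10.1
gripper_force: 58.3
```

Run:
```python
import numpy as np
r=181.5; f=np.arange(1.899,0.2,-0.06); y=-r*np.cos(f); z=r*np.sin(f)
print([(round(f[i+1],2),round(y[i+1]-y[i],1),round(z[i]-z[i+1],1)) for i in range(len(f)-1)])
```

```text
[(np.float64(1.84), np.float64(-10.4), np.float64(-3.2)), (np.float64(1.78), np.float64(-10.6), np.float64(-2.6)), (np.float64(1.72), np.float64(-10.7), np.float64(-1.9)), (np.float64(1.66), np.float64(-10.8), np.float64(-1.3)), (np.float64(1.6), np.float64(-10.9), np.float64(-0.6)), (np.float64(1.54), np.float64(-10.9), np.float64(0.0)), (np.float64(1.48), np.float64(-10.9), np.float64(0.7)), (np.float64(1.42), np.float64(-10.8), np.float64(1.3)), (np.float64(1.36), np.float64(-10.7), np.float64(2.0)), (np.float64(1.3), np.float64(-10.6), np.float64(2.6)), (np.float64(1.24), np.float64(-10.4), np.float64(3.2)), (np.float64(1.18), np.float64(-10.2), np.float64(3.9)), (np.float64(1.12), np.float64(-9.9), np.float64(4.5)), (np.float64(1.06), np.float64(-9.6), np.float64(5.0)), (np.float64(1.0), np.float64(-9.3), np.float64(5.6)), (np.float64(0.94), np.float64(-9.0), np.float64(6.2)), (np.float64(0.88), np.float64(-8.6), np.float64(6.7)), (np.float64(0.82), np.float64(-8.2), np.float64(7.2)), (np.float64(0.76), np.float64(-7.7), np.float64(7.7)), (np.float64(0.7), np.float64(-7.3), np.float64(8.1)), (np.float64(0.64), np.float64(-6.8), np.float64(8.5)), (np.float64(0.58), np.float64(-6.2), np.float64(8.9)), (np.float64(0.52), np.float64(-5.7), np.float64(9.3)), (np.float64(0.46), np.float64(-5.1), np.float64(9.6)), (np.float64(0.4), np.float64(-4.5), np.float64(9.9)), (np.float64(0.34), np.float64(-3.9), np.float64(10.2)), (np.float64(0.28), np.float64(-3.3), np.float64(10.4)), (np.float64(0.22), np.float64(-2.7), np.float64(10.6))]
```

```bash
python3 -m creep '[[0,-10.4,-3.2,0,0,0,5],[0,-10.6,-2.6,0,0,0,5],[0,-10.7,-1.9,0,0,0,5],[0,-10.8,-1.3,0,0,0,5],[0,0,0,0,0,0,5]]'
```

```text
clock: 7.4
eef_pos: [621.8, -95.5, 251.4]
tool_rot: [-3.138, -0.002, 1.531]
force: [-0.9, 1.7, -7.2]
width: 10.0
gripper_force: 58.8
```

```bash
python3 -m creep '[[0,-10.9,0.4,0,0,0,5],[0,-10.9,0.5,0,0,0,5],[0,-10.9,0.7,0,0,0,5],[0,-10.8,1.3,0,0,0,5],[0,-10.7,2,0,0,0,5],[0,0,0,0,0,0,5]]'
```

```text
clock: 8.0
eef_pos: [570.2, -93.3, 248.4]
tool_rot: [3.14, -0.002, 1.532]
force: [-2.2, 3.6, 5.9]
width: 9.9
gripper_force: 59.2
```

```bash
python3 -m creep '[[0.5,-10.6,1.7,0,0,0,5],[0,-10.4,3.2,0,0,0,5],[0,-10.2,3.9,0,0,0,5],[0,-9.9,4.5,0,0,0,5],[0,-9.6,5,0,0,0,5],[0,0,0,0,0,0,5]]'
```

```text
clock: 8.6
eef_pos: [519.3, -91.1, 228.5]
tool_rot: [-3.141, -0.001, 1.532]
force: [-1.7, 2.8, 1.2]
width: 9.6
gripper_force: 60.4
```

```bash
python3 -m creep '[[0.5,-9.3,5.6,0,0,0,5],[0,-9,6.2,0,0,0,5],[0,-8.6,6.7,0,0,0,5],[0,-8.2,7.2,0,0,0,5],[0,-7.7,7.7,0,0,0,5],[0,-7.3,8.1,0,0,0,5],[0,0,0,0,0,0,5]]'
```

```text
clock: 9.3
eef_pos: [468.6, -88.7, 185.2]
tool_rot: [-3.14, -0.0, 1.532]
force: [2.2, 4.5, -5.2]
width: 9.5
gripper_force: 59.6
```

```bash
python3 -m creep '[[0.5,-6.8,8.5,0,0,0,5],[0,-6.2,8.9,0,0,0,5],[0,-5.7,9.3,0,0,0,5],[0,-5.1,9.6,0,0,0,5],[0,-4.5,9.9,0,0,0,5],[0,0,0,0,0,0,5]]'
```

```text
clock: 9.9
eef_pos: [442.1, -87.6, 139.4]
tool_rot: [3.14, 0.001, 1.532]
force: [5.8, 3.6, -4.3]
width: 9.5
gripper_force: 59.1
```

```bash
python3 -m creep '[[0.5,-1,5,0,0,0,5],[0,-1.2,5,0,0,0,5],[0,-1.7,5,0,0,0,5],[0,-1.6,5,0,0,0,5],[0,0,0,0,0,0,5]]'
python3 -m creep '[[0,-0.8,3,0,0,0,5],[0,-0.8,3,0,0,0,5],[0,0,0,0,0,0,5]]'
```

```text
clock: 10.4
eef_pos: [435.9, -87.2, 119.8]
tool_rot: [-3.141, 0.001, 1.531]
force: [2.9, 0.9, -3.0]
width: 9.6
gripper_force: 58.7
clock: 10.7
eef_pos: [434.7, -87.2, 114.3]
tool_rot: [3.141, 0.001, 1.531]
force: [2.4, 0.6, -0.9]
width: 9.4
gripper_force: 58.9
```

```bash
for i in 1; do python3 -m creep '[[0,-0.5,2,0,0,0,5],[0,-0.4,2,0,0,0,5],[0,0,0,0,0,0,5]]'; done
python3 -m creep '[[0,-0.4,2,0,0,0,5],[0,-0.4,2,0,0,0,5],[0,0,0,0,0,0,5]]'
```

```text
clock: 11.0
eef_pos: [433.9, -87.1, 110.4]
tool_rot: [3.141, 0.001, 1.532]
force: [3.0, -0.4, -0.6]
width: 9.7
gripper_force: 60.1
clock: 11.3
eef_pos: [433.2, -87.1, 106.3]
tool_rot: [3.141, 0.001, 1.531]
force: [3.5, -0.4, 0.7]
width: 9.7
gripper_force: 60.4
```

```bash
python3 -m creep '[[0,0.4,2,0,0,0,5],[0,-0.1,2,0,0,0,5],[0,0,0,0,0,0,5]]'
python3 -m creep '[[0,-0.2,2,0,0,0,5],[0,-0.2,2,0,0,0,5],[0,0,0,0,0,0,5]]'
python3 -m creep '[[0,-0.1,2,0,0,0,5],[0,0,0,0,0,0,5]]'
```

```text
clock: 11.6
eef_pos: [432.6, -87.1, 102.4]
tool_rot: [-3.141, 0.0, 1.531]
force: [2.1, -1.6, 4.5]
width: 9.4
gripper_force: 60.7
clock: 11.9
eef_pos: [432.1, -87.0, 98.5]
tool_rot: [-3.141, 0.0, 1.531]
force: [1.2, -1.5, 5.9]
width: 9.6
gripper_force: 61.0
clock: 12.1
eef_pos: [431.9, -87.0, 96.5]
tool_rot: [-3.141, -0.0, 1.531]
force: [0.9, -1.5, 6.5]
width: 9.4
gripper_force: 60.9
```

```bash
python3 -m creep '[[0,0,1,0,0,0,5],[0,0,0,0,0,0,5],[0,0,0,0,0,0,5]]' | grep -E 'eef|force:'
python3 -m creep '[[0,0,1,0,0,0,5],[0,0,0,0,0,0,5],[0,0,0,0,0,0,5]]'| grep -E 'eef|force:'
python3 -m creep '[[0,0,1,0,0,0,5],[0,0,0,0,0,0,5],[0,0,0,0,0,0,5]]'| grep -E 'eef|force:'
```

```text
eef_pos: [431.8, -87.0, 95.6]
force: [0.6, -1.7, 7.2]
gripper_force: 61.0
eef_pos: [431.7, -87.0, 94.6]
force: [-0.8, -1.8, 8.8]
gripper_force: 61.0
eef_pos: [431.6, -87.0, 93.6]
force: [0.1, -1.5, 8.1]
gripper_force: 61.1
```

```bash
python3 -m creep '[[0,0,0.5,0,0,0,5],[0,0,0,0,0,0,5],[0,0,0,0,0,0,5]]' | grep -E 'eef|force:'
python3 -m creep '[[0,0,0.5,0,0,0,5],[0,0,0,0,0,0,5],[0,0,0,0,0,0,5]]'| grep -E 'eef|force:'
python3 -m creep '[[0,0,0,0,0,0,5]]'| grep -E 'eef|force:'
python3 -m creep '[[0,0,0,0,0,0,5]]'| grep -E 'eef|force:'
```

```text
eef_pos: [431.6, -87.0, 93.1]
force: [-0.3, -1.3, 8.6]
gripper_force: 61.2
eef_pos: [431.5, -87.0, 92.7]
force: [-0.7, -1.3, 9.6]
gripper_force: 61.2
eef_pos: [431.5, -87.0, 92.7]
force: [-1.0, -1.4, 9.3]
gripper_force: 61.2
eef_pos: [431.5, -87.0, 92.7]
force: [-0.2, -0.6, 9.4]
gripper_force: 61.2
```

```bash
python3 -m creep '[[0,0,0.5,0,0,0,5],[0,0,0,0,0,0,5],[0,0,0,0,0,0,5]]' | grep -E 'eef|force:'
python3 -m creep '[[0,0,0,0,0,0,5]]'| grep -E 'force:'
python3 -m creep '[[0,0,0.5,0,0,0,5],[0,0,0,0,0,0,5],[0,0,0,0,0,0,5]]'| grep -E 'eef|force:'
python3 -m creep '[[0,0,0,0,0,0,5]]'| grep -E 'force:'
```

```text
eef_pos: [431.4, -87.0, 92.0]
force: [0.7, -1.6, 8.1]
gripper_force: 61.9
force: [-0.3, -1.1, 7.9]
gripper_force: 61.9
eef_pos: [431.3, -86.9, 91.4]
force: [0.0, -2.0, 6.7]
gripper_force: 61.9
force: [0.6, -2.1, 7.0]
gripper_force: 61.9
```

The force fell from 9.4 to about 7 N while still lowering, so the catch may have clicked. I'll test by lifting slightly.

```bash
python3 -m creep '[[0,0,-1,0,0,0,5],[0,0,0,0,0,0,5],[0,0,0,0,0,0,5]]' | grep -E 'eef|force:'
python3 -m creep '[[0,0,-1,0,0,0,5],[0,0,0,0,0,0,5],[0,0,0,0,0,0,5]]'| grep -E 'eef|force:'
```

```text
eef_pos: [431.4, -86.9, 92.3]
force: [-0.5, -3.5, 3.8]
gripper_force: 61.7
eef_pos: [431.5, -86.9, 93.2]
force: [-1.9, -3.5, 2.7]
gripper_force: 61.5
```

```bash
python3 -m creep '[[0,0,-1,0,0,0,5],[0,0,0,0,0,0,5],[0,0,0,0,0,0,5]]' | grep -E 'eef|force:'
python3 -m creep '[[0,0,-1,0,0,0,5],[0,0,0,0,0,0,5],[0,0,0,0,0,0,5]]'| grep -E 'eef|force:'
python3 -m creep '[[0,0,-1,0,0,0,5],[0,0,0,0,0,0,5],[0,0,0,0,0,0,5]]'| grep -E 'eef|force:'
```

```text
eef_pos: [431.6, -86.9, 94.3]
force: [-2.3, -4.7, 2.8]
gripper_force: 61.5
eef_pos: [431.7, -86.9, 95.3]
force: [-2.6, -4.1, 3.5]
gripper_force: 61.5
eef_pos: [431.8, -86.9, 96.4]
force: [-2.5, -5.5, 3.0]
gripper_force: 61.5
```

Run:
```python
from h import *
L=[]
for n in("scene","top"):
    im,D=cams.get_image(n); np.save(n+"D1.npy",D); u,v=map(int,proj(n,[500,-90,100]))
    L.append(cv2.resize(im[v-75:v+75,u-100:u+100],(400,300)))
    p=cloud(n,D); 
    # lid plane: fit z vs case-x
    c=np.array([.999,-.046]); X=(p[...,:2]-[539.5,-90.5])@c; Y=(p[...,:2]-[539.5,-90.5])@np.array([.046,.999])
    m=(D>0)&(X>-60)&(X<50)&(abs(Y)<85)&(p[...,2]>85)&(p[...,2]<140)&(X*0+p[...,2]<130)
    print(n,m.sum())
    for a in range(-90,80,15):
        k=m&(X>=a)&(X<a+15)
        if k.sum()>10: print(a+7.5,k.sum(),np.median(p[...,2][k]).round(1))
cv2.imwrite("pics/b.png",np.hstack(L))
s=read_state(); print(s["force"],s["torque"])
```

```text
scene 2525
-52.5 303 114.9
-37.5 321 115.7
-22.5 331 114.8
-7.5 356 113.6
7.5 370 112.7
22.5 371 111.3
37.5 361 110.4
52.5 112 109.6
top 3266
-52.5 121 112.7
-37.5 226 112.4
-22.5 340 111.8
-7.5 461 110.9
7.5 570 110.0
22.5 669 109.0
37.5 663 107.9
52.5 216 107.1
[-2.66135028 -4.78905248  2.81330912] [-0.95428022  0.66826087 -0.05517288]
```

View pics/b.png

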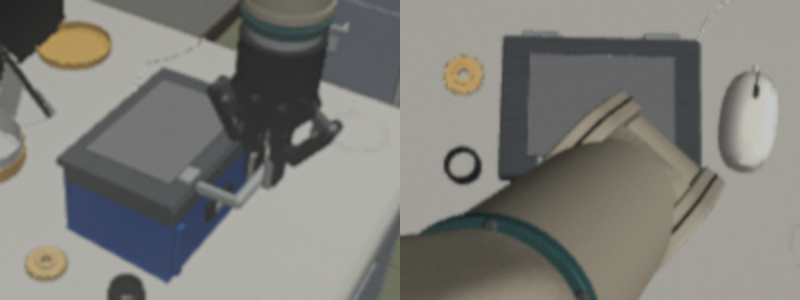

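Lid slope now reads about 0.065 rad. Fingers straddle the bar, and the mouse, loupe and gear are untouched. I'll open the fingers a little and see whether the lid stays.

```bash
python3 -m creep '[[0,0,0,0,0,0,24],[0,0,0,0,0,0,24],[0,0,0,0,0,0,24],[0,0,0,0,0,0,24]]'
cat > slope.py <<'E'
from h import *
for n in("scene","top"):
    cams.get_image(n) if 0 else None
    im,D=cams.get_image(n); p=cloud(n,D)
    d=p[...,:2]-[539.5,-90.5]; X=d@np.array([.999,-.046]); Y=d@np.array([.046,.999])
    m=(D>0)&(X>-40)&(X<55)&(abs(Y)<80)&(p[...,2]>95)&(p[...,2]<145)
    z=p[...,2][m]; A=np.c_[X[m],Y[m],np.ones(m.sum())]
    for _ in range(4):
        w=np.linalg.lstsq(A,z,rcond=None)[0]; r=abs(z-A@w); k=r<3*np.median(r); A,z=A[k],z[k]
    print(n,len(z),"slope",-w[0].round(4),"z0",w[2].round(1), w[1].round(3))
E
python3 slope.py
```

```text
clock: 16.6
eef_pos: [432.7, -86.1, 96.3]
tool_rot: [-3.142, -0.001, 1.533]
force: [0.1, -1.3, 0.1]
width: 23.7
gripper_force: 0.0
scene 1778 slope 0.1088 z0 115.9 -0.003
top 2852 slope 0.1036 z0 113.2 0.002
```

Not latched: on release the lid rose to 0.106 rad, because the bar had rolled between the pads. I'll press from above with closed fingertips instead.

```bash
python3 -m creep '[[0,0,-15,0,0,0,24],[0,0,-15,0,0,0,24],[0,0,-10,0,0,0,24],[0,0,0,0,0,0,0],[0,0,0,0,0,0,0],[0,0,0,0,0,0,0],[0,0,0,0,0,0,0]]'
python3 - <<'E'
from h import *
L=[]
for n in("scene","top"):
    im,D=cams.get_image(n); print(n,[(np.round(r["position"]),r["confidence"]) for r in models.mark_of("lid_handle",n)[:2]])
    if n=="scene":
        u,v=map(int,proj(n,[432,-87,115])); print(u,v); cv2.imwrite("pics/c.png",cv2.resize(im[v-50:v+50,u-67:u+67],(670,500)))
E
python3 slope.py
```

```text
clock: 17.4
eef_pos: [432.1, -86.6, 135.9]
tool_rot: [-3.14, -0.0, 1.532]
force: [0.0, 0.3, -0.1]
width: 0.3
gripper_force: 0.0
scene [(array([383., 206.]), 0.74)]
386 207
top [(array([269., 228.]), 0.62)]
scene 1884 slope 0.1098 z0 115.9 -0.002
top 2465 slope 0.1078 z0 113.2 0.0
```

View pics/c.png

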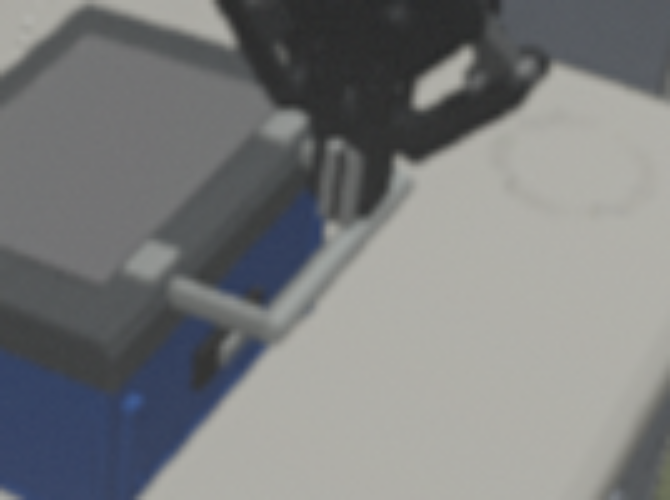

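The closed fingertips stand just above the middle of the bar (tips at (350,225), bar from (270,325) to (405,185)). Pressing down slowly now.

```bash
python3 -m creep '[[0,0,5,0,0,0,0],[0,0,5,0,0,0,0],[0,0,2,0,0,0,0],[0,0,0,0,0,0,0]]'| grep -E 'eef|force:'
python3 -m creep '[[0,0,2,0,0,0,0],[0,0,2,0,0,0,0],[0,0,0,0,0,0,0],[0,0,0,0,0,0,0]]'| grep -E 'eef|force:'
python3 -m creep '[[0,0,2,0,0,0,0],[0,0,2,0,0,0,0],[0,0,0,0,0,0,0],[0,0,0,0,0,0,0]]'| grep -E 'eef|force:'
```

```text
eef_pos: [432.1, -86.7, 123.9]
force: [-0.1, 0.7, -0.6]
gripper_force: 0.0
eef_pos: [432.4, -86.7, 120.5]
force: [-2.3, -0.3, 2.3]
gripper_force: 0.8
eef_pos: [431.8, -86.7, 116.5]
force: [-2.7, -0.3, 5.4]
gripper_force: 2.6
```

```bash
python3 -m creep '[[0,0,1,0,0,0,0],[0,0,1,0,0,0,0],[0,0,0,0,0,0,0],[0,0,0,0,0,0,0]]'| grep -E 'eef|force:'
python3 -m creep '[[0,0,1,0,0,0,0],[0,0,1,0,0,0,0],[0,0,0,0,0,0,0],[0,0,0,0,0,0,0]]'| grep -E 'eef|force:'
python3 slope.py
```

```text
eef_pos: [431.6, -86.7, 114.5]
force: [-2.5, -0.1, 6.7]
gripper_force: 3.3
eef_pos: [431.2, -86.7, 112.4]
force: [-2.9, -1.1, 5.8]
gripper_force: 2.9
scene 1930 slope 0.0597 z0 112.2 -0.003
top 2701 slope 0.0595 z0 109.6 0.001
```

```bash
for k in 1; do python3 -m creep '[[0,0,1,0,0,0,0],[0,0,1,0,0,0,0],[0,0,0,0,0,0,0],[0,0,0,0,0,0,0]]'| grep -E 'eef|force:'; done
python3 -m creep '[[0,0,1,0,0,0,0],[0,0,0,0,0,0,0],[0,0,0,0,0,0,0]]'| grep -E 'eef|force:'
python3 -m creep '[[0,0,1,0,0,0,0],[0,0,0,0,0,0,0],[0,0,0,0,0,0,0]]'| grep -E 'eef|force:'
```

```text
eef_pos: [431.0, -86.7, 110.4]
force: [-4.3, -0.5, 6.0]
gripper_force: 3.1
eef_pos: [430.9, -86.7, 109.4]
force: [-3.5, -1.1, 5.9]
gripper_force: 3.5
eef_pos: [430.8, -86.6, 108.4]
force: [-4.4, -0.7, 8.0]
gripper_force: 3.7
```

```bash
python3 -m creep '[[0,-1,0.5,0,0,0,0],[0,0,0,0,0,0,0],[0,0,0,0,0,0,0]]'| grep -E 'eef|force:'
python3 -m creep '[[0,0,0.5,0,0,0,0],[0,0,0,0,0,0,0],[0,0,0,0,0,0,0]]'| grep -E 'eef|force:'
python3 -m creep '[[0,0,0.5,0,0,0,0],[0,0,0,0,0,0,0],[0,0,0,0,0,0,0]]'| grep -E 'eef|force:'
```

```text
eef_pos: [430.8, -86.7, 108.1]
force: [-3.5, -0.6, 7.3]
gripper_force: 3.7
eef_pos: [430.7, -86.7, 107.6]
force: [-2.6, -0.3, 7.0]
gripper_force: 3.9
eef_pos: [430.6, -86.7, 107.1]
force: [-1.9, -0.6, 7.7]
gripper_force: 3.9
```

```bash
python3 -m creep '[[0,-0.3,0.5,0,0,0,0],[0,0,0.5,0,0,0,0],[0,0,0,0,0,0,0],[0,0,0,0,0,0,0]]'| grep -E 'eef|force:'
python3 -m creep '[[0,0,0.5,0,0,0,0],[0,0,0.5,0,0,0,0],[0,0,0,0,0,0,0],[0,0,0,0,0,0,0]]'| grep -E 'eef|force:'
python3 slope.py
```

```text
eef_pos: [430.5, -86.7, 106.1]
force: [-2.4, -0.2, 7.6]
gripper_force: 3.7
eef_pos: [430.5, -86.6, 105.1]
force: [-2.7, -0.2, 7.6]
gripper_force: 3.6
scene 1986 slope 0.0192 z0 109.3 -0.003
top 2810 slope 0.0171 z0 106.7 0.001
```

```bash
python3 -m creep '[[0,0,0.5,0,0,0,0],[0,0,0.5,0,0,0,0],[0,0,0,0,0,0,0],[0,0,0,0,0,0,0]]'| grep -E 'eef|force:'
python3 -m creep '[[0,0,0.5,0,0,0,0],[0,0,0.5,0,0,0,0],[0,0,0,0,0,0,0],[0,0,0,0,0,0,0]]'| grep -E 'eef|force:'
python3 -m creep '[[0,0,0.5,0,0,0,0],[0,0,0,0,0,0,0],[0,0,0,0,0,0,0]]'| grep -E 'eef|force:'
python3 -m creep '[[0,0,0.5,0,0,0,0],[0,0,0,0,0,0,0],[0,0,0,0,0,0,0]]'| grep -E 'eef|force:'
```

```text
eef_pos: [430.3, -86.7, 104.1]
force: [-3.8, -0.2, 6.7]
gripper_force: 3.6
eef_pos: [430.3, -86.7, 103.2]
force: [-3.1, -0.3, 9.0]
gripper_force: 4.4
eef_pos: [430.2, -86.6, 102.7]
force: [-2.8, 0.8, 9.3]
gripper_force: 4.6
eef_pos: [430.2, -86.7, 102.2]
force: [-3.5, -0.3, 9.8]
gripper_force: 4.8
```

```bash
python3 -m creep '[[0,0,0.3,0,0,0,0],[0,0,0,0,0,0,0],[0,0,0,0,0,0,0]]'| grep -E 'eef|force:'
python3 -m creep '[[0,0,0.3,0,0,0,0],[0,0,0,0,0,0,0],[0,0,0,0,0,0,0]]'| grep -E 'eef|force:'
```

```text
eef_pos: [430.2, -86.7, 102.0]
force: [-3.1, -0.9, 10.1]
gripper_force: 5.4
eef_pos: [430.2, -86.6, 101.8]
force: [-3.7, 0.5, 11.6]
gripper_force: 5.8
```

The force is now rising steeply, which means the seal is solid just past the catch. Backing off to see if the lid holds.

```bash
python3 -m creep '[[0,0.3,-1,0,0,0,0],[0,0.3,-1,0,0,0,0],[0,0,0,0,0,0,0]]'| grep -E 'eef|force:'
python3 -m creep '[[0,0,-2,0,0,0,0],[0,0,-2,0,0,0,0],[0,0,-4,0,0,0,0],[0,0,0,0,0,0,0]]'| grep -E 'eef|force:|clock'
python3 slope.py
```

```text
eef_pos: [430.3, -86.7, 103.6]
force: [-5.0, -1.0, 9.6]
gripper_force: 5.0
clock: 25.3
eef_pos: [432.3, -86.7, 111.7]
force: [-0.4, -0.2, -1.0]
gripper_force: 0.0
scene 1993 slope 0.015 z0 109.1 -0.002
top 2682 slope 0.0157 z0 106.5 0.001
```

The force is zero and the lid stays at 0.015 rad, so it's latched. Retreating and verifying.

```bash
python3 -m creep '[[0,0,-10,0,0,0,0],[0,0,-30,0,0,0,0],[0,-10,-40,0,0,0,0],[0,-10,-40,0,0,0,0],[0,0,0,0,0,0,0],[0,0,0,0,0,0,0],[0,0,0,0,0,0,0]]'
python3 slope.py
python3 - <<'E'
from h import *
for n in("scene","top"):
    cams.get_image(n)
    for th in("mouse","loupe","gear"): print(n,th,[np.round(r["position"],1) for r in models.mark_of(th,n)[:1]])
E
```

```text
clock: 26.1
eef_pos: [411.4, -85.5, 230.9]
tool_rot: [-3.141, -0.0, 1.532]
force: [-0.8, -0.1, 0.1]
width: 0.1
gripper_force: 0.0
scene 2015 slope 0.0168 z0 109.0 -0.002
top 2628 slope 0.0177 z0 106.6 0.0
scene mouse []
scene loupe [array([315.7, 279.2])]
scene gear [array([279.8, 259.1])]
top mouse [array([411.8, 201.9])]
top loupe [array([268.7, 227.1])]
top gear [array([269.2, 179.8])]
```

```bash
python3 -c "
from cell import ctrl
print(ctrl.finish_job())"
```

```text
the job is handed in; nothing more can be done
None
```

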